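# Hold a spring checker at its set mark

### The job

Open the lid of the grey spring checker case right back until it rests on its stop by itself, then pull the sprung slide inside by its upright post until its thin pointer stands in the gap between the two blades of the index, and keep it there. Finish while still holding the post with the gripper: letting go would let the spring draw it back. Leave the index and the carton, steel block and spanner on the bench where they are.

Things in the scene. Friction and masses are not known exactly. Their poses are not given: they have to be found in the camera images.
- checker: Fixed grey steel case at the robot's left or right: 110 mm deep (own x, near side to hinged far side), 190 long (own y, to the left), walls 4. A tray 30 mm high under a box-shaped lid 34 mm deep, 64 in all. Origin: centre of its underside. Near side roughly facing the robot, turned -0.1 to 0.3 rad about z. Besides post, pointer and index blades all inside is lower than 24 mm
- lid (a joint): Hinge of the box-shaped lid, rad, axis along the case's y: 0 shut, 1.85 on its stop, leaning back past upright. Free hinge, lid 0.3 kg: let go below about 1.1 it falls shut, beyond about 1.3 it falls back onto the stop by itself
- lid_hinge (a point): Point on the lid's hinge axis, middle of the tray's far top edge (own 55, 0, 30 mm in the checker's frame)
- lid_tab (a point): Grip point mid-way on the flat steel tab that sticks out level from the top of the lid's near face: tab 18 mm wide along the case's y, 9 thick, sticking out 39. Lid shut: 136 mm nearer than the hinge axis, 29.5 above it, 26 in front of the case, 59.5 above the bench. Pinched across its width it pivots between the fingers as the lid swings, so the tool may point down all the way
- slide: The sprung slide (carriage, post and pointer in one), pulled along the case's -y (to the robot's right), 65 mm to its end stop. The spring pulls back with 5 N at rest, 10 N after 50 mm; let go, it springs back. Origin: on the bench level under the middle of its post, at rest at own (12, 35) mm of the case; it does not turn
- pointer (a point): Top of the thin upright pointer blade (2 mm thick along the case's y, 54 mm above the bench) on an arm of the slide, 42 mm nearer to the robot (case's -x) than the post, always at the post's own y
- window (a point): Middle of the gap between the two upright blades of the index, at their top, 54 mm above the bench (blades 2 mm thick, gap 10 mm along the case's y). They stand beside the pointer's path, 10 mm nearer to the robot, and do not touch it; 35 to 55 mm along the case's -y from the pointer's rest place
- index (a joint): Position of the index clip on its rail, m: the travel of the slide at which the pointer is in the middle of the gap. Differs from run to run, sits tight (15 N), must not be moved
- spring_carton: Small loose brown carton, 51x70x45 mm, standing in the place (left or right) where the checker is not; origin under its centre
- gauge_block: Loose steel block 30x40x50 mm between the two places; origin under its centre
- spanner: Loose open-ended spanner 183 mm long, lying across in front of the vice; origin under its centre
- post_top (a point): Top centre of the slide's upright steel pull post: 20 mm along the case's x, 16 along y, 56 mm above the bench, 26 above the tray's rim, its sides free down to 24 mm. At rest 48 mm free to the end wall on its +y side, more on -y. Out of reach under the shut lid. Grip from above across y (a wide gripper body along x could meet the open lid), with some 30 N

How it is judged:
On the way, in this order (a step that is already met when the one before it is completed fails the run):
1. the lid rests open on its stop, let go by the gripper (value of joint lid above 1.78 rad and contact force between the fingers and checker below 0.5 N), for 0.2 s.
2. the slide is pulled out and its pointer stands in the gap of the index (y of pointer in the frame of window between -0.004 and 0.004 m and contact force between the fingers and slide above 3 N), for 0.5 s.
At the end, for the whole second after the job is handed in: The pointer stands still in the gap of the index (within 4 mm of its middle along the rail), held against the spring by the gripper on the post (more than 3 N), and the lid stands open on its stop (over 1.78 rad) (all of step 2 and value of joint lid above 1.78 rad and linear speed of slide below 0.01 m/s); the arm keeps its last pose, push and grip.
It fails at once if the index is shifted by more than 3 mm (distance of window from where it was at the start of the episode above 0.003 m).
It fails at once if the carton, the steel block or the spanner is moved by more than 20 mm (distance of any of spring_carton, gauge_block, spanner from where it was at the start of the episode above 0.02 m).
It also fails if it takes over 53 s, if anything falls off the work surface, if the arm or the gripper's body presses on something with over 40 N, if the wrist force passes 120 N, or if a joint passes its speed limit or range.

### The arm

A 7-joint arm with a two-finger parallel gripper is mounted at the origin on a cart in front of the work surface, level with it; the furniture and walls round the work are solid. World frame = base frame: x ahead of the robot, y to its left, z up, the work surface at z = 0. Lengths are in m, angles in rad, forces in N, time in s.
With the tool pointing down it reaches from about 0.425 to 0.925 m from the base axis. Payload 6.8 kg.
Tool frame: the origin (TCP) lies between the finger pads; the fingertips stand 22 mm ahead of it and the grasp point (between the pads) lies 3 mm ahead of it; z points along the fingers, y is the direction in which the jaws open and shut (so a half turn about z gives the same grasp; the last joint's range is limited). The gripper opens to 85 mm and grips with 20 to 120 N. Pads are 22 mm wide; open, the fingers measure 114 mm over their backs; the gripper's body (76 mm by 85 mm) begins 54 mm behind the grasp point. The pads swing forward as they close: fully open they stand 13 mm farther back than shut.
Start: joints at [1.177, 0.477, 0.022, 1.555, -0.011, 1.109, -0.083], TCP at [0.19, -0.648, 0.253] pointing down, gripper open.
Joint ranges: [-2.96, 2.96], [-0.34, 2.1], [-1.41, 1.46], [0.24, 2.44], [-1.37, 4.51], [0.17, 1.92], [-2.96, 2.96]. Speed limits (rad/s): [2.39, 2.39, 3.14, 3.14, 3.14, 3.14, 3.14].

### API

Orientations are given as a unit quaternion [w, x, y, z].
In Python, from station import bot gives the robot as it stands. The module is installed in compiled form; this text tells all that it offers.
- The arm moves only by the tool drive_tool, never from a script. Its argument "series" is one flat list of numbers, 7 for each row, row after row: the opening, from -1 (shut) to 1 (fully open), then the shift along the tool's x, y, z in mm, then the turn, a rotation vector about the tool's x, y, z in rad. In form: [jaw, x, y, z, wx, wy, wz, jaw, x, y, z, wx, wy, wz, ...]. A call has 1 to 12 rows; each row shifts and turns the commanded pose from where the row before left it, along the tool's axes as they then stand; what a row does not reach is not made up. A row lasts 1/8 s, in which the tool goes at most 62.5 mm and 10.7 degrees, less where a joint would pass 70% of its speed; a pose out of reach is approached as far as the arm can. A call with a gripper value outside its range is refused whole. The fingers move at their own pace and stop on an object; "force" is the grip in N (left out, the last holds). Time passes only in rows, so rows that do not move let the fingers close. It gives the time, the measured TCP pose, the force and the opening at its end, in the units of the state.
- bot.get_obs(): the state, without advancing time (a new reading comes with each control period).
- bot.read_camera(name): name is "side" or "top" or "wrist"; returns a dict with "pixels" (480x640x3 uint8, blue, green, red), "camera_matrix" (3x3 intrinsics, pixels), "rvec" (rotation vector, rad) and "tvec" (3), from world to camera coordinates, as OpenCV has them. Camera axes: x right, y down, z forward; pixel columns grow to the right and rows downward; lengths in m; the calibration is good to about 2 mm. A picture is of the moment at which its call begins. There is no depth.
- bot.hand_in(): hands the job in, once; it reports no verdict.
The state is a dict: "t": time; "q": joint angles; "joint_vel": joint speeds; "joint_torque": joint torques, N m; "eef_pos": TCP position; "tool_rot": TCP orientation; "contact_force": force on the tool from outside, world axes, zero at the start; "torque": the same for the moment, N m; "gripper_width": opening from 0.0 (shut) to 1.0 (fully open).
Only numpy, scipy, OpenCV 4.12 (cv2) and the standard library are available. Lean on these libraries where they do the work, as an engineer would, in place of code of your own. Each camera call takes 0.05 s, during which the arm holds its last target. There are 200 camera calls.

## Working session

There is one attempt and no reset: what is moved stays moved. The work goes in short steps, Python scripts to look and compute and a tool call to move; the robot and the scene stay as the last step left them, time stands still between calls to the robot, and variables do not carry over. Pictures are saved under pics/ and viewed, about 8 in all and at most 12, crops included, and the job is handed in when it is done.

Besides the shell and the picture viewer there is one more tool, called after "Call:" by a JSON object that holds its "op" and its "data", one argument or row to a line. drive_tool: Moves the arm, as the interface text tells. Its arguments: {"type":"object","properties":{"series":{"type":"array"},"force":{"type":"number"}},"required":["series"]}

```bash
mkdir -p pics; cat > h.py <<'E'
import cv2,numpy as np
from station import bot
from scipy.spatial.transform import Rotation as R
def snap(n,f):
    c=bot.read_camera(n); cv2.imwrite('pics/'+f+'.png',c['pixels']); np.savez('pics/'+f+'.npz',K=c['camera_matrix'],r=c['rvec'],t=c['tvec']); return c
def load(f): return np.load('pics/'+f+'.npz')
def ray(f,u,v,z):
    d=load(f);Rm=cv2.Rodrigues(d['r'])[0];o=-Rm.T@d['t'].reshape(3);w=Rm.T@np.linalg.inv(d['K'])@[u,v,1]
    return o+w*(z-o[2])/w[2]
def proj(f,P):
    d=load(f);return cv2.projectPoints(np.array(P,float).reshape(-1,3),d['r'],d['t'],d['K'],None)[0].reshape(-1,2)
E
python3 - <<'E'
from h import *
for n in('top','side'):
    c=snap(n,n+'1')
o=bot.get_obs();print({k:np.round(v,3).tolist() for k,v in o.items()})
E
```

```text
{'t': 0.1, 'q': [1.177, 0.478, 0.022, 1.556, -0.011, 1.109, -0.083], 'joint_vel': [-0.001, -0.001, -0.0, -0.002, 0.0, 0.001, -0.001], 'joint_torque': [0.004, -59.776, 1.613, -28.196, 0.013, 0.005, 0.0], 'eef_pos': [0.19, -0.647, 0.252], 'tool_rot': [-0.001, 0.99, 0.142, -0.0], 'contact_force': [1.367, -0.264, -0.394], 'torque': [0.032, 0.01, -0.019], 'gripper_width': 0.997}
```

View pics/top1.png

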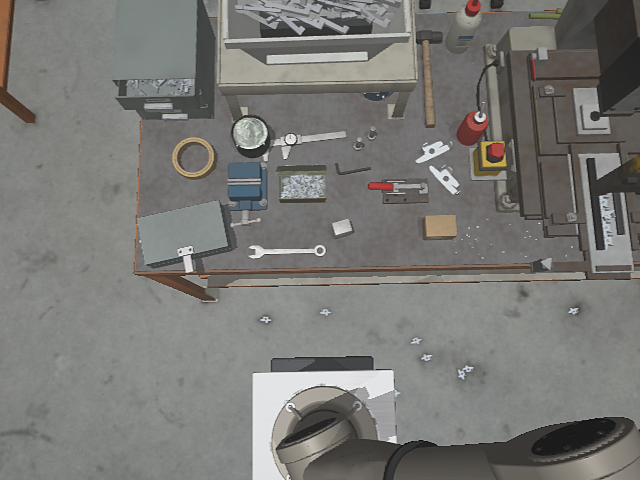

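View pics/side1.png

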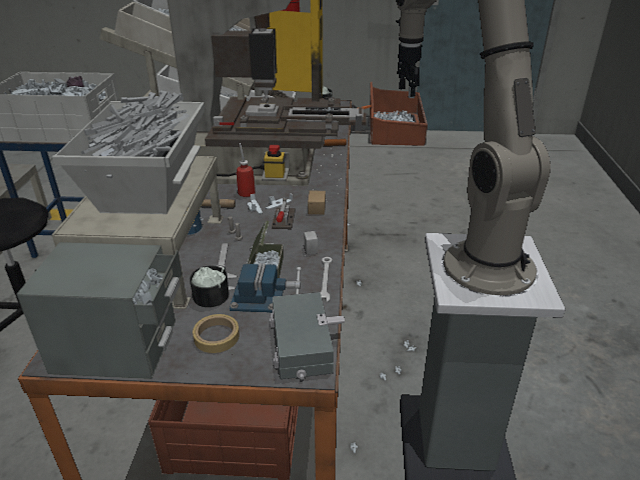

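The checker is at the left: lid top at about (140..228, 202..265) in the top view, tab at (187,258). The carton (440,227), block (342,228) and spanner (287,251) lie to its right. I'll enlarge both views for the corners.

```bash
python3 - <<'E'
from h import *
a=cv2.imread('pics/top1.png')[190:290,125:258]; b=cv2.imread('pics/side1.png')[280:390,255:355]
A=cv2.resize(a,None,fx=6,fy=6,interpolation=cv2.INTER_CUBIC)[:, :798]
cv2.imwrite('pics/crop1.png',A)
for p in [(139,220),(222,202),(230,246),(146,265),(187,258)]: print(p,ray('top1',*p,.064).round(4))
E
```

```text
(139, 220) [0.4933 0.4087 0.064 ]
(222, 202) [0.5314 0.221  0.064 ]
(230, 246) [0.4292 0.2018 0.064 ]
(146, 265) [0.3899 0.389  0.064 ]
(187, 258) [0.4039 0.2978 0.064 ]
```

View pics/crop1.png

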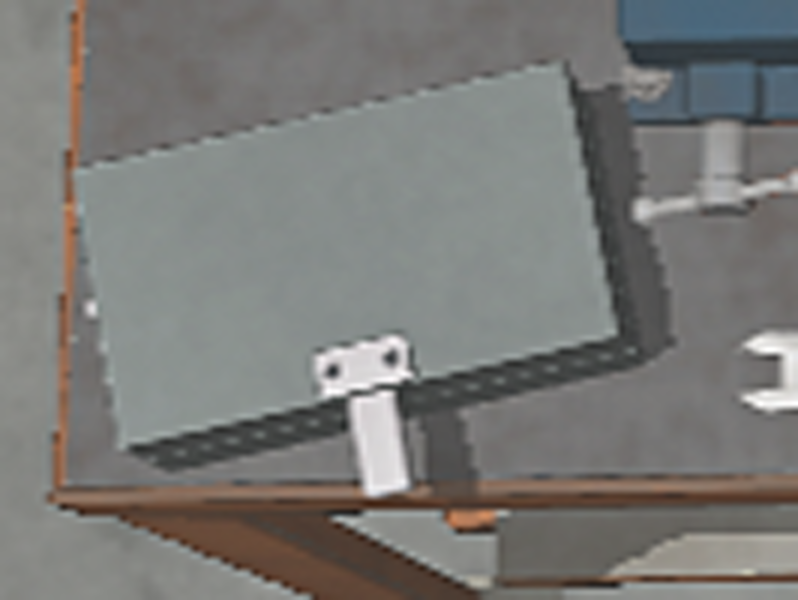

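Crop 1 (6x, offset 125,190): lid top corners at (76,170), (566,64), (622,336) and (120,450), with the tab running from (370,392) to (390,492). Next I fit the pose.

```bash
python3 - <<'E'
from h import *
from scipy.optimize import least_squares
px=np.array([(76,170),(566,64),(622,336),(120,450),(362,492),(411,487)])/6+[125,190]-.42
own=np.array([(55,95,64),(55,-95,64),(-55,-95,64),(-55,95,64),(-94,9,64),(-94,-9,64)])/1e3
def W(p,o): return R.from_euler('z',p[2]).apply(o)+[p[0],p[1],0]
f=lambda p:(proj('top1',W(p,own))-px).ravel()
s=least_squares(f,[.46,.3,.2],loss='soft_l1');print(s.x,f(s.x).reshape(-1,2).round(2))
p=s.x
np.save('pose.npy',p)
for n,o in dict(hinge=(55,0,30),tab=(-81,0,59.5),post=(12,35,56),window0=(-40,-5,54)).items(): print(n,W(p,np.array(o)/1e3).round(4), np.hypot(*W(p,np.array(o)/1e3)[:2]))
T=bot.get_obs(); q=T['tool_rot'];Rm=R.from_quat([q[1],q[2],q[3],q[0]]);print(Rm.as_matrix().round(3))
E
```

```text
[0.46454416 0.31027522 0.20029661] [[-0.6  -0.55]
 [ 0.02 -0.7 ]
 [-0.21  0.3 ]
 [-0.11 -0.35]
 [ 0.54  1.21]
 [ 0.34  0.29]]
hinge [0.5184 0.3212 0.03  ] 0.609889990122263
tab [0.3852 0.2942 0.0595] 0.4846449675314343
post [0.4693 0.347  0.056 ] 0.5836642670584877
window0 [0.4263 0.2974 0.054 ] 0.519828234337603
[[ 0.959  0.282 -0.001]
 [ 0.282 -0.959  0.002]
 [-0.    -0.002 -1.   ]]
```

Call:
{"op": "drive_tool", "data": {
  "series": [1, 0, 0, 0, 0, 0, 0.085, 1, 46, -33, 0, 0, 0, 0, 1, 46, -33, 0, 0, 0, 0, 1, 46, -33, 0, 0, 0, 0, 1, 46, -33, 0, 0, 0, 0, 1, 46, -33, 0, 0, 0, 0, 1, 46, -33, 0, 0, 0, 0, 1, 23, -46, 0, 0, 0, 0, 1, 23, -46, 0, 0, 0, 0, 1, 23, -46, 0, 0, 0, 0, 1, 23, -46, 0, 0, 0, 0, 1, 23, -46, 0, 0, 0, 0]
}}

```text
t: 1.6
eef_pos: [0.4881, -0.1486, 0.2531]
tool_rot: [0.0, 0.995, 0.1, -0.0]
contact_force: [0.8, 0.4, -0.5]
gripper_width: 1.0
```

Call:
{"op": "drive_tool", "data": {
  "series": [1, 11, -44, 0, 0, 0, 0, 1, 11, -44, 0, 0, 0, 0, 1, 11, -44, 0, 0, 0, 0, 1, 11, -44, 0, 0, 0, 0, 1, 11, -44, 0, 0, 0, 0, 1, -14, -47, 12, 0, 0, 0, 1, -14, -47, 12, 0, 0, 0, 1, -14, -47, 12, 0, 0, 0, 1, -14, -47, 12, 0, 0, 0, 1, -14, -47, 12, 0, 0, 0, 1, 0, 0, 0, 0, 0, 0]
}}

```text
t: 2.98
eef_pos: [0.3798, 0.2958, 0.1926]
tool_rot: [-0.0, 0.995, 0.104, -0.001]
contact_force: [0.2, -0.6, 1.3]
gripper_width: 1.001
```

```bash
python3 - <<'E'
from h import *
snap('wrist','w1')
o=bot.get_obs();print(o['eef_pos'],o['tool_rot'],o['q'].round(2) if hasattr(o['q'],'round') else o['q'],o['contact_force'])
p=np.load('pose.npy')
W=lambda o:R.from_euler('z',p[2]).apply(np.array(o)/1e3)+[p[0],p[1],0]
print(proj('w1',[W(x) for x in [(-94,9,64),(-94,-9,64),(-55,9,64),(-55,-9,64),(-55,95,64),(-55,-95,64)]]).round(1))
E
```

```text
[0.38132711 0.29373165 0.19280731] [ 1.31850286e-04  9.94759127e-01  1.02243979e-01 -6.55783436e-04] [-0.34  0.28 -0.52  2.04  0.18  0.87 -2.32] [ 0.98381016 -1.08273856  0.71461257]
[[316.1 243.4]
 [342.4 243.6]
 [316.2 186.5]
 [343.7 186.7]
 [185.1 185.3]
 [474.7 187.9]]
```

View pics/w1.png

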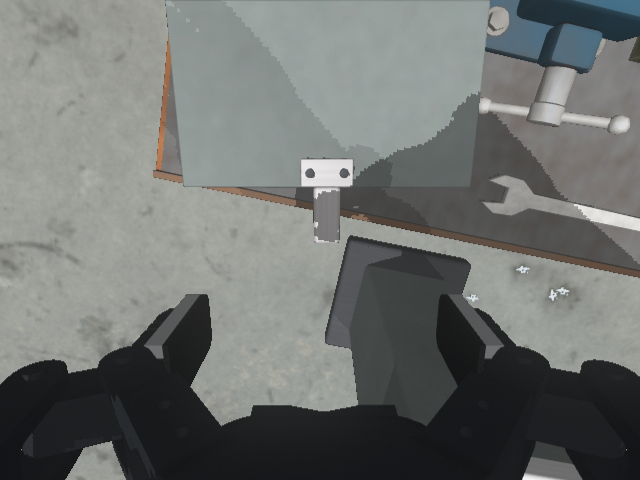

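The tab is at (314–340, 188–241) and the case's near corners at (184,186) and (471,186). That is about 1.5 mm off my fit towards +y, and the yaw agrees. I lower and grip.

Call:
{"op": "drive_tool", "data": {
  "series": [1, 2, 0, 45, 0, 0, 0, 1, 0, 0, 45, 0, 0, 0, 1, 0, 0, 30, 0, 0, 0, 1, 0, 0, 10, 0, 0, 0, -1, 0, 0, 0, 0, 0, 0, -1, 0, 0, 0, 0, 0, 0, -1, 0, 0, 0, 0, 0, 0, -1, 0, 0, 0, 0, 0, 0, -1, 0, 0, 0, 0, 0, 0, -1, 0, 0, 0, 0, 0, 0],
  "force": 30
}}

```text
t: 4.28
eef_pos: [0.3848, 0.2951, 0.0644]
tool_rot: [-0.001, 0.995, 0.101, 0.001]
contact_force: [-1.5, 3.9, 6.9]
gripper_width: 0.204
```

```bash
python3 - <<'E'
from h import *
o=bot.get_obs();print(o['t'],o['eef_pos'].round(4) ,o['tool_rot'],o['contact_force'],o['gripper_width'])
# tab arc: grip 137 nearer, 31 above hinge
a0=np.array([-137,31.]);th=np.linspace(0,1.75,13)
P=np.c_[a0[0]*np.cos(th)+a0[1]*np.sin(th),-a0[0]*np.sin(th)+a0[1]*np.cos(th)]
print(np.diff(P,axis=0).round(1).tolist())
E
```

```text
4.275 [0.3848 0.2951 0.0644] [-1.46375349e-03  9.94892305e-01  1.00926821e-01  9.67370266e-04] [-1.48794823  3.91998216  6.94678291] 0.20368782078554343
[[6.0, 19.6], [8.7, 18.5], [11.3, 17.0], [13.7, 15.2], [15.8, 13.1], [17.5, 10.6], [18.8, 8.0], [19.8, 5.2], [20.3, 2.2], [20.5, -0.8], [20.1, -3.7], [19.4, -6.6]]
```

Gripped (17 mm opening). Now the arc, in half steps.

Call:
{"op": "drive_tool", "data": {
  "series": [-1, 2.7, 0, -9.9, 0, 0, 0, -1, 3.3, 0, -9.7, 0, 0, 0, -1, 4, 0, -9.4, 0, 0, 0, -1, 4.7, 0, -9.1, 0, 0, 0, -1, 5.3, 0, -8.7, 0, 0, 0, -1, 6, 0, -8.3, 0, 0, 0, -1, 6.6, 0, -7.8, 0, 0, 0, -1, 7.1, 0, -7.4, 0, 0, 0, -1, 7.7, 0, -6.8, 0, 0, 0, -1, 8.1, 0, -6.3, 0, 0, 0, -1, 8.5, 0, -5.6, 0, 0, 0, -1, 9, 0, -5, 0, 0, 0]
}}

```text
t: 5.78
eef_pos: [0.4543, 0.3095, 0.1571]
tool_rot: [-0.001, 0.995, 0.101, -0.001]
contact_force: [-2.8, 7.3, -5.1]
gripper_width: 0.2
```

Call:
{"op": "drive_tool", "data": {
  "series": [-1, 9.3, 0, -4.3, 0, 0, 0, -1, 9.5, 0, -3.7, 0, 0, 0, -1, 9.8, 0, -3, 0, 0, 0, -1, 10, 0, -2.2, 0, 0, 0, -1, 10.1, 0, -1.5, 0, 0, 0, -1, 10.2, 0, -0.7, 0, 0, 0, -1, 10.2, 0, 0, 0, 0, 0, -1, 10.2, 0, 0.8, 0, 0, 0, -1, 10.1, 0, 1.5, 0, 0, 0, -1, 10, 0, 2.2, 0, 0, 0, -1, 9.8, 0, 3, 0, 0, 0, -1, 0, 0, 0, 0, 0, 0]
}}

```text
t: 7.28
eef_pos: [0.5623, 0.3321, 0.1654]
tool_rot: [-0.002, 0.995, 0.101, -0.0]
contact_force: [-2.4, 6.9, -0.1]
gripper_width: 0.201
```

Call:
{"op": "drive_tool", "data": {
  "series": [1, 0, 0, 0, 0, 0, 0, 1, 0, 0, 0, 0, 0, 0, 1, 0, 0, 0, 0, 0, 0, 1, 0, 0, 0, 0, 0, 0, 1, 0, 0, -40, 0, 0, 0, 1, 0, 0, -45, 0, 0, 0, 1, -45, 0, 0, 0, 0, 0, 1, -45, 0, 0, 0, 0, 0, 1, -40, 0, 0, 0, 0, 0, 1, 0, 0, 0, 0, 0, 0, 1, 0, 0, 0, 0, 0, 0]
}}

```text
t: 8.65
eef_pos: [0.4367, 0.3034, 0.2506]
tool_rot: [-0.0, 0.995, 0.1, 0.001]
contact_force: [0.1, 0.3, -0.2]
gripper_width: 0.999
```

```bash
python3 - <<'E'
from h import *
snap('wrist','w2')
o=bot.get_obs();print(o['eef_pos'],o['tool_rot'],o['contact_force'])
p=np.load('pose.npy')
W=lambda o:R.from_euler('z',p[2]).apply(np.array(o)/1e3)+[p[0],p[1],0]
print(proj('w2',[W(x) for x in [(12,35,56),(-30,35,54),(-40,0,54),(-55,95,30),(-55,-95,30)]]).round(1))
E
```

```text
[0.43695977 0.30343292 0.2504241 ] [-1.85143761e-04  9.95015514e-01  9.97190168e-02  4.57661890e-04] [ 1.18295976  0.07857955 -0.10788833]
[[280.7 163.4]
 [282.4 213.2]
 [323.5 224.6]
 [221.4 234. ]
 [425.7 234.1]]
```

View pics/w2.png

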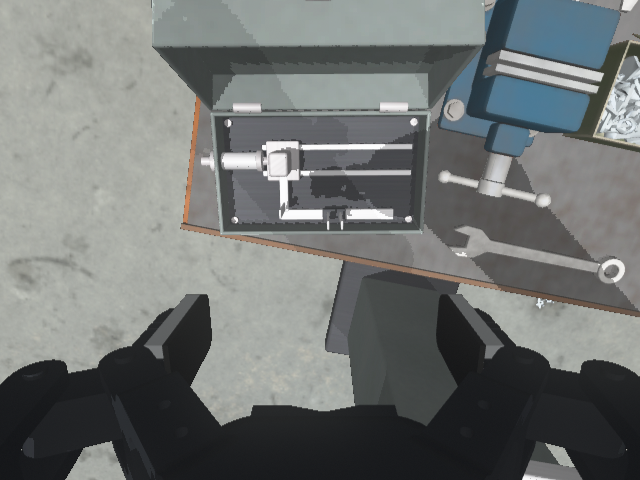

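The lid is open on its stop. The slide's post is at about (280,163), the pointer at (282,213), and the index blades near (328,224) and (342,224). Next, an enlargement.

```bash
python3 - <<'E'
from h import *
a=cv2.imread('pics/w2.png')[135:243,240:370]
cv2.imwrite('pics/c2.png',cv2.resize(a,None,fx=6,fy=6,interpolation=cv2.INTER_NEAREST))
E
```

```text
(no output)
```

View pics/c2.png

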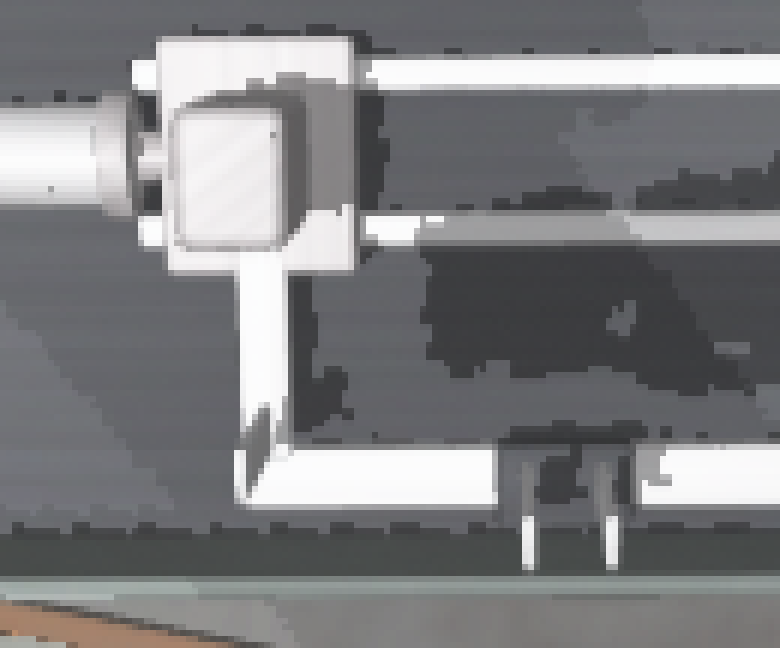

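Crop 2 (6x, offset 240,135): post top spans (172–284, 108–245), pointer top near (241,488), blade tops at x≈528 and 612, so the gap's middle is at x≈570.

```bash
python3 - <<'E'
from h import *
p=np.load('pose.npy')
own=lambda P:(R.from_euler('z',-p[2]).apply(P-[p[0],p[1],0])*1e3).round(1)
c=lambda x,y:(240+x/6-.42,135+y/6-.42)
for n,x,y,z in [('post',228,176,.056),('ptr',241,488,.054),('b1',528,560,.054),('b2',612,560,.054)]:
    P=ray('w2',*c(x,y),z);print(n,P.round(4),own(P))
E
```

```text
post [0.4684 0.3494 0.056 ] [11.6 37.6 56. ]
ptr [0.4254 0.3405 0.054 ] [-32.4  37.4  54. ]
b1 [0.4232 0.2983 0.054 ] [-42.9  -3.5  54. ]
b2 [0.4256 0.2865 0.054 ] [-42.9 -15.5  54. ]
```

Travel needed is about 47 mm. I go over the post with the jaws half open and lower.

Call:
{"op": "drive_tool", "data": {
  "series": [0.18, 20, -19, 0, 0, 0, 0, 0.18, 20, -20, 0, 0, 0, 0, 0.18, 0, 0, 45, 0, 0, 0, 0.18, 0, 0, 45, 0, 0, 0, 0.18, 0, 0, 35, 0, 0, 0, 0.18, 0, 0, 0, 0, 0, 0],
  "force": 30
}}

```text
t: 9.45
eef_pos: [0.4666, 0.3483, 0.1223]
tool_rot: [0.002, 0.995, 0.1, -0.002]
contact_force: [0.2, -0.4, 0.8]
gripper_width: 0.584
```

```bash
python3 - <<'E'
from h import *
snap('wrist','w3')
o=bot.get_obs();print(o['eef_pos'],o['tool_rot'],o['gripper_width'])
p=np.load('pose.npy')
print((R.from_euler('z',-p[2]).apply(o['eef_pos']-[p[0],p[1],0])*1e3).round(1))
E
```

```text
[0.46758563 0.34939917 0.12440023] [ 4.35720530e-04  9.95002064e-01  9.98488969e-02 -9.48870750e-04] 0.5894889120615466
[ 10.8  37.7 124.4]
```

View pics/w3.png

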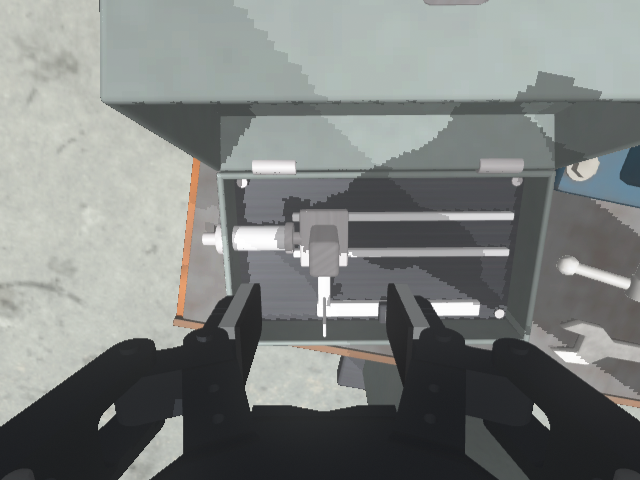

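The post (307–340, 225–275) sits centred between the fingers (pads' inner edges at about 260 and 387). I lower 76 mm and grip.

Call:
{"op": "drive_tool", "data": {
  "series": [0.18, 1, 0, 40, 0, 0, 0, 0.18, 0, 0, 25, 0, 0, 0, 0.18, 0, 0, 11, 0, 0, 0, -1, 0, 0, 0, 0, 0, 0, -1, 0, 0, 0, 0, 0, 0, -1, 0, 0, 0, 0, 0, 0, -1, 0, 0, 0, 0, 0, 0, -1, 0, 0, 0, 0, 0, 0],
  "force": 35
}}

```text
t: 10.5
eef_pos: [0.4695, 0.3488, 0.0509]
tool_rot: [0.001, 0.995, 0.1, 0.001]
contact_force: [0.4, -5.8, 5.8]
gripper_width: 0.179
```

Call:
{"op": "drive_tool", "data": {
  "series": [-1, 0, 8, 0, 0, 0, 0, -1, 0, 8, 0, 0, 0, 0, -1, 0, 8, 0, 0, 0, 0, -1, 0, 8, 0, 0, 0, 0, -1, 0, 8, 0, 0, 0, 0, -1, 0, 5, 0, 0, 0, 0, -1, 0, 0, 0, 0, 0, 0, -1, 0, 0, 0, 0, 0, 0]
}}

```text
t: 11.5
eef_pos: [0.4775, 0.3101, 0.0509]
tool_rot: [-0.003, 0.995, 0.101, 0.002]
contact_force: [-0.4, 8.6, -0.8]
gripper_width: 0.187
```

```bash
python3 - <<'E'
from h import *
c=snap('wrist','w4'); snap('top','t4'); 
o=bot.get_obs();print(o['eef_pos'],o['contact_force'],o['gripper_width'])
p=np.load('pose.npy')
print((R.from_euler('z',-p[2]).apply(o['eef_pos']-[p[0],p[1],0])*1e3).round(1))
b=cv2.imread('pics/t4.png')[180:280,125:245]
w=cv2.resize(c['pixels'],(800,600)); w[:240,:288]=cv2.resize(b,None,fx=2.4,fy=2.4)
cv2.imwrite('pics/v4.png',w)
E
```

```text
[0.47752782 0.31014462 0.05089531] [-0.51590521  8.43883815 -1.53676036] 0.18310079393417905
[12.7 -2.7 50.9]
```

View pics/v4.png

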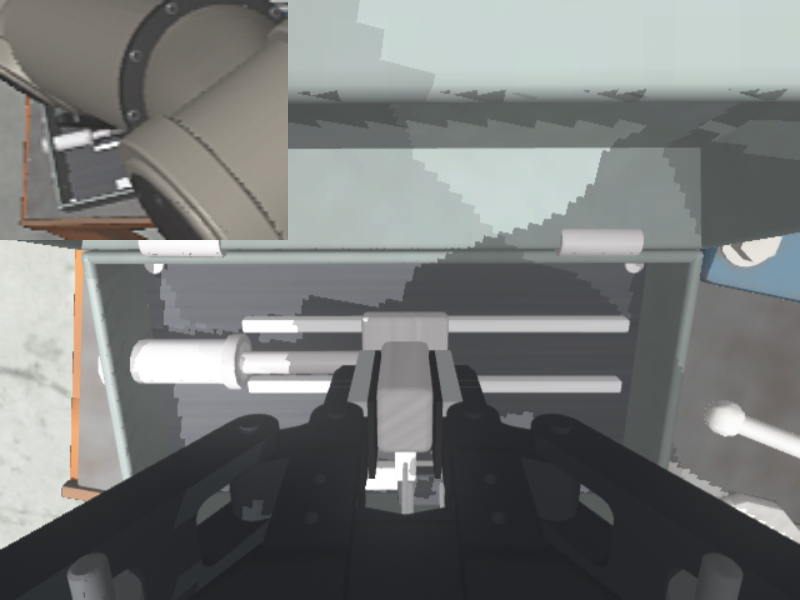

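The slide came along and is held. The pointer shows at about (405,485) between the fingers. I enlarge that part.

```bash
python3 - <<'E'
from h import *
a=cv2.imread('pics/w4.png')[340:420,275:375]
cv2.imwrite('pics/c4.png',cv2.resize(cv2.convertScaleAbs(a,alpha=1.3,beta=20),None,fx=7,fy=7,interpolation=cv2.INTER_NEAREST))
E
```

```text
(no output)
```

View pics/c4.png

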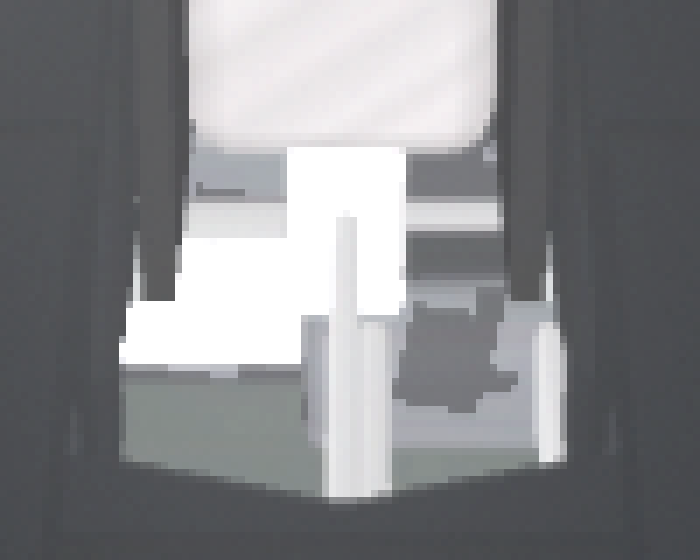

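The pointer (crop x≈343) is just left of the left blade (≈375), with the right blade at ≈552. The gap's middle at 463 is therefore 120 px away at 14.7 px/mm, about 8.1 mm, against 7.6 mm from the first measurement. I pull on.

Call:
{"op": "drive_tool", "data": {
  "series": [-1, 0, 4, 0, 0, 0, 0, -1, 0, 4, 0, 0, 0, 0, -1, 0, 0, 0, 0, 0, 0, -1, 0, 0, 0, 0, 0, 0, -1, 0, 0, 0, 0, 0, 0]
}}

```text
t: 12.22
eef_pos: [0.4791, 0.3026, 0.0509]
tool_rot: [-0.004, 0.995, 0.102, 0.002]
contact_force: [-0.8, 8.6, -2.0]
gripper_width: 0.183
```

```bash
python3 - <<'E'
from h import *
c=snap('wrist','w5')
o=bot.get_obs();print(o['t'],o['eef_pos'],o['contact_force'],o['gripper_width'])
p=np.load('pose.npy')
print((R.from_euler('z',-p[2]).apply(o['eef_pos']-[p[0],p[1],0])*1e3).round(1))
a=cv2.convertScaleAbs(c['pixels'][340:420,275:375],alpha=1.3,beta=20)
w=np.zeros((600,800,3),np.uint8); w[:480,:600]=cv2.resize(a,(600,480),interpolation=cv2.INTER_NEAREST)
w[480:,:400]=cv2.resize(c['pixels'][:300],(400,120))
cv2.imwrite('pics/c5.png',w)
E
```

```text
12.275 [0.47910752 0.30264886 0.05089926] [-0.82115968  9.3874763  -2.17566681] 0.17654635442728808
[ 12.8 -10.4  50.9]
```

View pics/c5.png

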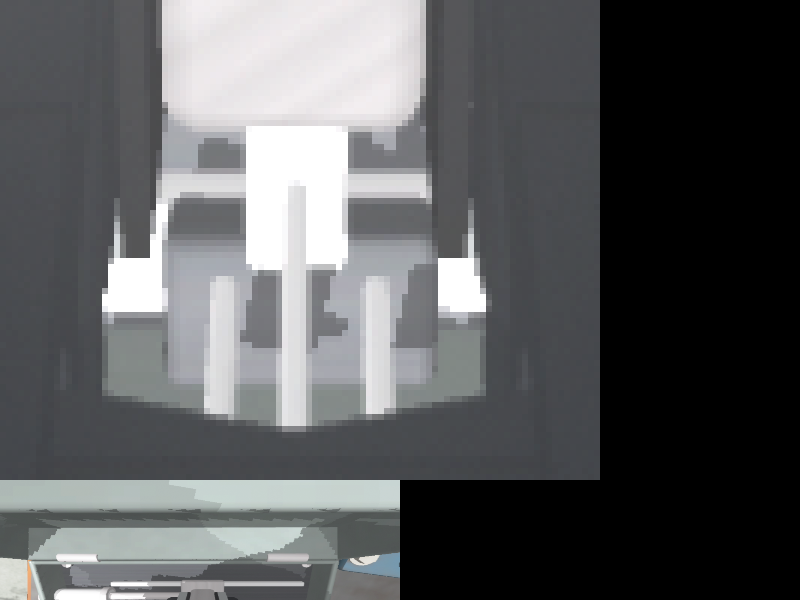

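The pointer (x≈295) stands between the blades (≈220 and ≈377, middle 298), so it is within about 0.3 mm. The lid is still open. I hold a little, then hand in.

Call:
{"op": "drive_tool", "data": {
  "series": [-1, 0, 0, 0, 0, 0, 0, -1, 0, 0, 0, 0, 0, 0, -1, 0, 0, 0, 0, 0, 0, -1, 0, 0, 0, 0, 0, 0, -1, 0, 0, 0, 0, 0, 0, -1, 0, 0, 0, 0, 0, 0]
}}

```text
t: 13.02
eef_pos: [0.4791, 0.3027, 0.0509]
tool_rot: [-0.004, 0.995, 0.102, 0.002]
contact_force: [-0.4, 9.8, -2.5]
gripper_width: 0.18
```

```bash
python3 - <<'E'
from h import *
o=bot.get_obs();print(o['t'],o['eef_pos'],o['contact_force'],o['gripper_width'],np.abs(o['joint_vel']).max())
bot.hand_in()
E
```

```text
13.025 [0.47910714 0.30265351 0.05089312] [-0.37574993  9.77434574 -2.5145714 ] 0.18019985216119208 0.0016118586783196779
the job is handed in; nothing more can be done
```

I handed the job in at 13.0 s with the lid open on its stop and the slide held by its post, its pointer standing in the gap of the index.

- **Lid:** I swung it open by its tab to about 1.68 rad and let go. The wrist pictures afterwards showed it standing open. I did not measure its angle.
- **Slide:** I gripped the post with 35 N and pulled it about 47 mm. The last wrist picture showed the pointer within about 0.3 mm of the gap's middle.
- **Hold:** the sensor read about 9.8 N of spring pull, and the arm stood still at hand-in.
- **Measurements:** two estimates of the last pull disagreed slightly (7.6 and 8.1 mm). I commanded 8 mm. The commanded 45 mm pull before it moved the slide only about 39–40 mm, so I set the end point from the pictures.
- **Not checked:** I took no final picture of the carton, block and spanner. The arm only passed well above them, and nothing in the force readings suggested contact with them.

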